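# Take the shunter out of the engine shed for a wheel check

### The arm

A 6-joint arm with a two-finger parallel gripper is mounted at the origin on the work surface. World frame = base frame: x ahead of the robot, y to its left, z up, the work surface at z = 0. Lengths are in m, angles in rad, forces in N, time in s.
With the tool pointing down it reaches from about 0.325 to 0.9 m from the base axis. Payload 6.1 kg.
Tool frame: the origin (TCP) lies between the finger pads, 19 mm behind the fingertips; this is the grasp point; z points along the fingers, y is the line along which they close (so a half turn about z gives the same grasp; the last joint's range is limited). The gripper opens to 87 mm and grips with 3 to 60 N. Pads are 19 mm wide; open, the fingers measure 117 mm over their backs; the gripper's body (75 mm by 190 mm) begins 51 mm behind the grasp point.
Start: joints at [-1.299, 0.22, 1.526, -0, 1.395, -0.126], TCP at [0.242, -0.576, 0.241] pointing down, gripper open.
Joint ranges: [-2.98, 2.98], [-0.91, 2.08], [0.09, 2.57], [-1.24, 4.39], [0.2, 2.65], [-2.68, 2.68]. Speed limits (rad/s): [2.57, 2.57, 3.01, 3.14, 3.14, 3.14].

### API

Orientations are given as a unit quaternion [x, y, z, w].
In Python, from cell import manip gives the robot as it stands.
- The arm moves only by the tool apply_moves, never from a script. Its argument "deltas" is a list of rows, each an object of numbers: "grip": the closure, from -1 (fully open) to 1 (shut); "dx", "dy", "dz": the shift along the world's x, y, z in m; "ax", "ay", "az": the turn, a rotation vector about the world's x, y, z in degrees. In form: [{"grip": .., "dx": .., "dy": .., "dz": .., "ax": .., "ay": .., "az": ..}, ...]. A call has exactly 8 rows; each row is the pose to reach, as a shift and turn from the pose commanded when the call began; what a row does not reach only later rows make up. A row lasts 1/10 s, in which the tool goes at most 50 mm and 8.59 degrees, less where a joint would pass 70% of its speed; a pose out of reach is approached as far as the arm can. A call with a gripper value outside its range is refused whole. The fingers move at their own pace and stop on an object; "newtons" is the grip in N (left out, the last holds). Time passes only in rows, so rows that repeat a pose let the fingers close, or fill a call up. It gives the time, the measured TCP pose, the force, the opening and the grip force at its end, in the units of the state.
- manip.get_obs(): the state, without advancing time (a new reading comes with each control period).
- manip.read_camera(name): name is "scene" or "side" or "wrist"; returns a dict with "image" (384x512x3 uint8, red, green, blue), "z_map" (384x512 float32, m along the optical axis (not along the pixel's ray), 0 where there is no reading), "camera_matrix" (3x3 intrinsics, pixels), "dist_coeffs" ([k1, k2, p1, p2, k3] as OpenCV has them; the pictures are not rectified), "T" (4x4, takes a point from camera to world coordinates). Camera axes: x right, y down, z forward; pixel columns grow to the right and rows downward; lengths in m; the calibration is good to about 2 mm. A picture is of the moment at which its call begins.
- manip.hand_in(): hands the job in; it is judged then, once.
The state is a dict: "t": time; "joint_pos": joint angles; "joint_velocities": joint speeds; "effort": joint torques, N m; "tool_pos": TCP position; "tcp_rot": TCP orientation; "ft_force": force on the tool from outside, world axes, zero at the start; "wrist_torque": the same for the moment, N m; "width": finger opening in m; "grasp_force": force on a finger pad.
Only numpy, scipy, OpenCV 4.12 (cv2) and the standard library are available. Lean on these libraries where they do the work, as an engineer would, in place of code of your own. Each camera call takes 0.05 s, during which the arm holds its last target. There are 200 camera calls.

### The job

Lift the loose roof off the cream engine shed by its ridge ventilator and set it down, right way up, in the middle of the grey cinder yard, and let go of it. Then draw the blue shunting engine straight up out of the shed, turn it onto its side so that its wheels can be inspected, and keep it held up there, still, about 25 cm above the table top: finish with the engine in the gripper. Do not drop the roof or the engine, and leave the buses, rail cutter, scriber and tunnel portal where they are.

Things in the scene. Friction and masses are not known exactly. Their poses are not given: they have to be found in the camera images.
- baseboard: Fixed modular baseboard, 370 (x) x 620 (y) mm, top at z = 40 mm, on the table (z = 0). Origin: centre of its underside. At its ends a red-levered cam lock (+y) and a wooden stop (-y) stand out up to 50 mm, lower than the board. Shed on one half (+y or -y), yard on the other, both about 80 mm to -x of its centre line; running line 60 mm and road 145 mm to +x of it.
- yard: Fixed flat grey cinder yard on the baseboard, 150 (x) x 230 (y) mm, 2 mm thick, bare. Origin: centre of its underside, level with the board's top, so its surface is at its z = +2 mm.
- shed: Fixed cream plastic engine shed, one road, open doorways (46 wide, 59 high) in both ends, no ceiling under the roof. Outside 118 (x) x 190 (y) mm, inside 112 x 184, walls 3 mm, their tops 66 mm above the origin (centre of its underside, on the board). Its two rails, tops at z = 7 mm, run along its y through the middle on a 250 mm long base.
- roof: Loose slate-grey roof of the shed, ridge along its y, 122 (x) x 206 (y) mm, 90 g. Origin: centre of its underside. Locating lips (z = 0 to 5 mm) hang inside the walls, 2 mm play; the rim at z = 5 rests on the wall tops (origin 61 mm above the shed's). On the flat it stands on the lips. Ridge at z = 42, surface 37 beside the ventilator, falling at 28 degrees.
- ventilator: Cream louvred smoke ventilator fixed on the middle of the roof's ridge, the knob to lift it by: a box 20 mm wide (x), 70 mm long (y), its flat top at z = 63 mm. Origin and axes are those of the roof (so the origin is the centre of the roof's underside).
- roof_grip (a point): Point on the ventilator's middle, 3 mm below its top (60 mm above the roof's origin): with the TCP here and the tool pointing down the fingertips pass 4 mm above the roof.
- loco: Blue diesel shunter on the shed's rails, 260 g (varies), wheels do not turn. Nose +y, cab -y; 130 (y) x 33 (x) x 51 mm high. Origin: mid length and width, at the wheel bottoms, 5.5 mm above the shed's. Bonnet to grip across: 24 mm wide (x), y -14 to 56, top z = 45; running plate top z = 19; cab 32 wide, y -50 to -16. On its side means its x axis upright, either way.
- loco_grip (a point): Point inside the bonnet, on the middle of its width, 18 mm to the nose side of the loco's origin and 41 mm above it, near the centre of mass: good for the TCP (fingertips then end 3 mm above the running plate).
- loco_mid (a point): Middle of the loco, 26 mm above its origin; its height is the one that counts for being held up.
- bus_a: Loose green diecast double-deck bus, 33 (x) x 110 (y) x 55 mm high, standing on the road along the board's far (+x) edge. Origin: centre of its underside. Bystander.
- bus_b: Second green diecast double-deck bus, same size, also on the road along the board's far (+x) edge. Bystander.
- rail_cutter: Loose steel rail cutter (small pliers with red grips), 55 (x) x 145 (y) x 13 mm, lying on the table beside the board. Origin: underside, near its pivot. Bystander.
- scriber: Loose boxwood scriber, 12 mm square handle, 145 mm long along its y, lying on the table beside the board. Origin: underside, near its middle. Bystander.
- portal: Loose copper-brown resin tunnel portal, 96 (x) x 21 (y) x 89 mm high, standing on the baseboard astride the running line, near the middle of the board's length. Origin: centre of its underside. Bystander.
There are look-alikes about, which are no part of the job. Leave any purple or yellow look-alike of the roof alone.

How it is judged:
On the way, in this order (a step that is already met when the one before it is completed fails the run):
1. the roof is lifted clear of the shed walls by its ventilator (z of roof in the frame of shed above 0.075 m and contact force between ventilator and the fingers above 0.5 N), for 0.1 s.
2. the roof stands right way up on the yard, let go and at rest (z of roof in the frame of yard between -0.002 and 0.008 m and horizontal distance between roof and yard below 0.05 m and angle between roof's own z axis and vertical below 0.08 rad and linear speed of roof below 0.02 m/s and contact force between roof and the fingers below 0.05 N), for 0.3 s.
3. the engine is drawn up clear of the shed walls, still within the shed's outline and upright, held by the fingers (z of loco in the frame of shed above 0.066 m and horizontal distance between loco and shed below 0.06 m and angle between loco's own z axis and vertical below 0.4 rad and contact force between loco and the fingers above 0.5 N), for 0.05 s.
At the end, for the whole second after the job is handed in: The roof stands right way up, released and at rest on the yard, its centre within 50 mm of the yard's centre; the engine is held still by the fingers alone, on its side (its x axis within 34 degrees of vertical, either side), its middle more than 0.20 m above the table (all of step 2 and contact force between loco and the fingers above 1 N and height (world z) of loco_mid above 0.2 m and (angle between loco's own x axis and vertical below 0.6 rad or angle between loco's own x axis and vertical above 2.54 rad) and linear speed of loco below 0.03 m/s and angular speed of loco below 0.2 rad/s and contact force between loco and shed below 0.05 N and contact force between loco and roof below 0.05 N and contact force between loco and baseboard below 0.05 N and contact force between loco and yard below 0.05 N and contact force between loco and portal below 0.05 N); the arm keeps its last pose, push and grip.
It fails at once if the roof is dropped (falls free faster than 0.6 m/s, about 2 cm) (contact force between roof and the fingers below 0.02 N and linear speed of roof above 0.6 m/s).
It fails at once if the engine is dropped (falls free faster than 0.6 m/s) (contact force between loco and the fingers below 0.02 N and linear speed of loco above 0.6 m/s).
It fails at once if a bus, the rail cutter, the scriber or the tunnel portal is moved by more than 15 mm (distance of any of bus_a, bus_b, rail_cutter, scriber, portal from where it was at the start of the episode above 0.015 m).
It also fails if it takes over 53 s, if anything falls off the work surface, if the arm or the gripper's body presses on something with over 40 N, if the wrist force passes 120 N, or if a joint passes its speed limit or range.

## Working session

There is one attempt and no reset: what is moved stays moved. The work goes in short steps, Python scripts to look and compute and a tool call to move; the robot and the scene stay as the last step left them, time stands still between calls to the robot, and variables do not carry over. Pictures are saved under pics/ and viewed, at most 10 in all, crops included, and the job is handed in when it is done.

Besides the shell and the picture viewer there is one more tool, called as name(argument=value, ...), one argument or row to a line, values as JSON. apply_moves: Moves the arm, as the interface text tells. Its arguments: {"type":"object","properties":{"deltas":{"type":"array"},"newtons":{"type":"number"}},"required":["deltas"]}

```bash
mkdir -p pics; ls; python3 - <<'E'
from cell import manip
import cv2,numpy as np
o=manip.get_obs();print({k:np.round(v,3).tolist() for k,v in o.items()})
for n in ["scene","side"]:
    d=manip.read_camera(n);cv2.imwrite(f"pics/{n}0.png",d["image"][:,:,::-1]);np.savez(f"{n}0.npz",**d)
    print(n,d["camera_matrix"],d["dist_coeffs"],d["T"].round(3).tolist(),(d["z_map"]>0).mean())
E
```

```text
pics
{'t': 0.0, 'joint_pos': [-1.299, 0.221, 1.528, -0.0, 1.395, -0.126], 'joint_velocities': [0.001, 0.001, -0.001, -0.002, 0.0, -0.0], 'effort': [0.002, -49.461, -38.737, 0.07, 0.057, -0.0], 'tool_pos': [0.242, -0.576, 0.24], 'tcp_rot': [0.98, 0.198, -0.0, -0.001], 'ft_force': [0.052, -0.417, 0.165], 'wrist_torque': [0.0, 0.038, -0.032], 'grasp_force': 0.0, 'width': 0.087}
scene [[467.17325692   0.         262.57676228]
 [  0.         467.17325692 199.22481287]
 [  0.           0.           1.        ]] [-0.02936143  0.          0.          0.          0.        ] [[-0.012, 0.798, -0.602, 1.318], [1.0, 0.009, -0.008, 0.012], [-0.001, -0.602, -0.798, 1.251], [0.0, 0.0, 0.0, 1.0]] 0.996337890625
side [[443.77324432   0.         255.8801106 ]
 [  0.         443.77324432 182.0998225 ]
 [  0.           0.           1.        ]] [0.02906035 0.         0.         0.         0.        ] [[0.994, -0.085, 0.062, 0.378], [-0.103, -0.664, 0.74, -1.279], [-0.022, -0.743, -0.669, 1.281], [0.0, 0.0, 0.0, 1.0]] 0.9780934651692709
```

View pics/scene0.png

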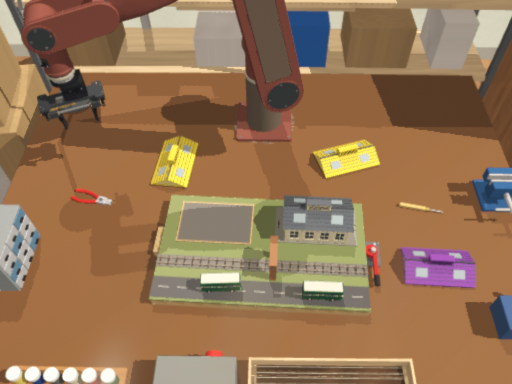

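View pics/side0.png

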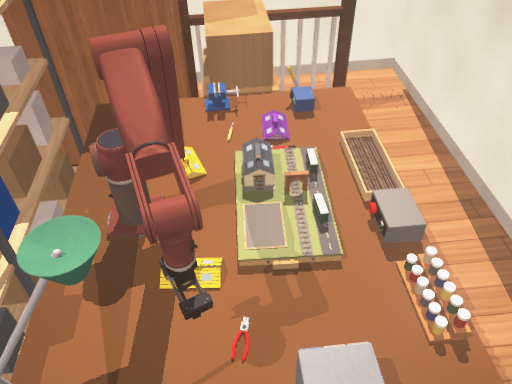

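The scene view shows the roofed shed at about (318,220), the bare yard at (215,222), the portal at (273,255), and the buses at (220,282) and (323,290). The rail cutter is at (90,198) and the scriber at (420,208). The side view agrees. Next I'll measure from the depth maps.

```bash
cat > h.py <<'E'
import numpy as np,cv2
def cloud(d):
    h,w=d["z_map"].shape
    u,v=np.meshgrid(np.arange(w),np.arange(h))
    p=cv2.undistortPoints(np.stack([u,v],-1).reshape(-1,1,2).astype(float),d["camera_matrix"],d["dist_coeffs"]).reshape(h,w,2)
    z=d["z_map"][...,None].astype(float)
    P=np.concatenate([p*z,z],-1)@d["T"][:3,:3].T+d["T"][:3,3]
    P[d["z_map"]==0]=np.nan
    return P
def rect(xy):
    (c,s,a)=cv2.minAreaRect((xy*1000).astype(np.float32)); return np.round(c,1),np.round(s,1),round(a,2)
E
python3 - <<'E'
from h import *
for n in ["scene","side"]:
    d=dict(np.load(n+"0.npz"));P=cloud(d);im=d["image"].astype(int);z=P[...,2]
    R,G,B=im[...,0],im[...,1],im[...,2]
    box=(P[...,0]>.35)&(P[...,0]<.85)&(abs(P[...,1])<.4)
    def rep(name,m):
        k,l,s,_=cv2.connectedComponentsWithStats((m&box).astype(np.uint8))
        for i in range(1,k):
            if s[i,4]>25:
                q=P[l==i];print(n,name,s[i,4],rect(q[:,:2]),"z",np.percentile(q[:,2],[2,50,98]).round(4))
    grey=(abs(R-G)<14)&(abs(G-B)<16)&(R<130)
    rep("yard",grey&(z>.03)&(z<.052)&(P[...,0]<.62))
    rep("vent",(z>.152)&(z<.18))
    rep("roof",(z>.10)&(z<.20))
    rep("board",(z>.033)&(z<.05)&(G>R+5))
E
```

```text
scene yard 204 (array([497.8,  54.4]), array([ 22. , 122.8]), 89.21) z [0.0371 0.0422 0.0476]
scene vent 196 (array([508.3, 165.2]), array([69.9, 26.1]), 88.72) z [0.1533 0.1627 0.1668]
scene roof 2430 (array([507.7, 165.7]), array([207.5, 129.7]), 88.68) z [0.1055 0.1265 0.1643]
scene roof 262 (array([649.4,  33. ]), array([21. , 97.9]), 87.91) z [0.1032 0.1279 0.1323]
scene board 126 (array([425.8,  14.2]), array([44.8, 96.5]), 24.74) z [0.0339 0.0384 0.0435]
scene board 714 (array([526. , 236.9]), array([145.8, 215.3]), 86.92) z [0.0346 0.0393 0.0441]
scene board 97 (array([544.6, -12.1]), array([34.2, 82.8]), 84.57) z [0.0353 0.0396 0.0437]
scene board 430 (array([ 589.4, -185.2]), array([230.3,  47.1]), 83.78) z [0.0342 0.0389 0.0439]
scene board 28 (array([575.3,  12.8]), array([39.5, 12.1]), 0.22) z [0.0351 0.0393 0.0417]
scene board 60 (array([582.5,  84.6]), array([63.3, 22.8]), 84.94) z [0.035  0.0394 0.0436]
scene board 39 (array([ 671.7, -186.7]), array([22.9, 23.6]), 89.64) z [0.0353 0.0391 0.0448]
scene board 109 (array([688.1, 205.6]), array([117.7,  24.9]), 82.11) z [0.0339 0.0388 0.0434]
scene board 33 (array([695.3, 281.1]), array([12.2, 26.7]), 83.47) z [0.0353 0.0386 0.0435]
side yard 150 (array([504. ,  74.9]), array([ 71.1, 115.8]), 83.58) z [0.0362 0.0416 0.0475]
side vent 63 (array([505.8, 158. ]), array([74.6, 19.6]), 88.55) z [0.1527 0.1615 0.1675]
side roof 1023 (array([505.9, 162.6]), array([217.8, 124.9]), 87.31) z [0.1059 0.1244 0.1633]
side roof 200 (array([647.2,  30.5]), array([31.2, 94.2]), 89.31) z [0.1011 0.122  0.1322]
```

```bash
python3 - <<'E'
from h import *
S={n:dict(np.load(n+"0.npz")) for n in ["scene","side"]}
print(S["scene"]["image"][215:230:6,195:235:12].tolist(), S["side"]["image"][222:230:4,255:275:8].tolist(),S["scene"]["image"][200:206,215].tolist())
for n,d in S.items():
    P=cloud(d);im=d["image"].astype(int);z=P[...,2]
    sd={"scene":(222,215),"side":(225,265)}[n]
    ref=im[sd[0]-3:sd[0]+4,sd[1]-3:sd[1]+4].reshape(-1,3).mean(0)
    m=(np.abs(im-ref).max(-1)<22)&(abs(z-.042)<.012)
    k,l,s,_=cv2.connectedComponentsWithStats(m.astype(np.uint8),connectivity=4)
    q=P[l==l[sd]];print(n,"yard",ref,len(q),rect(q[:,:2]),np.median(q[:,2]), np.percentile(q[:,:2],[.5,50,99.5],axis=0).round(3).tolist())
    # ray cast onto z=.042 of contour
    cs,_=cv2.findContours((l==l[sd]).astype(np.uint8),cv2.RETR_EXTERNAL,cv2.CHAIN_APPROX_NONE)
    c=max(cs,key=cv2.contourArea).reshape(-1,1,2).astype(float)
    r=cv2.undistortPoints(c,d["camera_matrix"],d["dist_coeffs"]).reshape(-1,2)
    r=np.c_[r,np.ones(len(r))]@d["T"][:3,:3].T;o=d["T"][:3,3];X=o+r*((.042-o[2])/r[:,2])[:,None]
    print(" ray",rect(X[:,:2]))
    m=(z>.1575)&(z<.17)&(np.hypot(P[...,0]-.507,P[...,1]-.165)<.06)
    q=P[m];print(" ventTop",rect(q[:,:2]),q.mean(0).round(4),len(q),d["image"][m].mean(0).round())
    # ventilator: cream pixels (bright) ray-cast onto z=.164
    q=P[(z>.1)&(z<.2)&(np.abs(P[...,0]-.507)<.08)&(np.abs(P[...,1]-.165)<.12)]
    for a,b in [(.10,.115),(.115,.13),(.13,.145)]:
        t=q[(q[:,2]>a)&(q[:,2]<b)];print("  slice",a,rect(t[:,:2]))
E
```

```text
[[[136, 126, 113], [135, 125, 112], [135, 125, 112], [135, 125, 112]], [[135, 125, 112], [135, 125, 112], [135, 125, 112], [136, 126, 112]], [[136, 126, 113], [135, 125, 112], [136, 126, 112], [136, 126, 112]]] [[[182, 163, 148], [184, 164, 149], [184, 165, 150]], [[181, 162, 147], [183, 163, 148], [184, 165, 150]]] [[183, 188, 122], [188, 189, 124], [217, 200, 137], [238, 206, 154], [185, 168, 144], [170, 159, 142]]
scene yard [135.51020408 125.57142857 112.26530612] 2305 (array([ 496.9, -145.8]), array([219.7, 138.5]), 88.17) 0.04123579911880482 [[0.434, -0.254], [0.503, -0.14], [0.565, -0.037]]
 ray (array([ 501., -146.]), array([131.7, 222.1]), 0.65)
 ventTop (array([507.4, 165.3]), array([69.9, 24.2]), 88.72) [0.5089 0.1655 0.1629] 166 [132. 129. 124.]
  slice 0.1 (array([507.9, 165.5]), array([205. , 129.7]), 88.82)
  slice 0.115 (array([511.8, 165.7]), array([206.5, 120.7]), 88.03)
  slice 0.13 (array([510.5, 165.1]), array([205.6,  65.4]), 86.04)
side yard [182.91836735 163.6122449  148.04081633] 1516 (array([ 497.6, -144.5]), array([221.9, 135.9]), 87.2) 0.04066917813418636 [[0.428, -0.252], [0.497, -0.152], [0.566, -0.036]]
 ray (array([ 497.4, -145.7]), array([214.7, 135.6]), 87.3)
 ventTop (array([505.8, 159.6]), array([71.5, 19.6]), 88.64) [0.5057 0.1611 0.1626] 51 [154. 145. 145.]
  slice 0.1 (array([506.1, 162.5]), array([210.7, 125.4]), 86.86)
  slice 0.115 (array([506.2, 163.4]), array([215.5, 115.9]), 88.6)
  slice 0.13 (array([504.5, 160. ]), array([211.8,  61. ]), 86.53)
```

apply_moves(
  deltas=[
    {"grip":-0.3,"dx":0.015,"dy":0.045,"dz":0.005,"az":8.2},
    {"grip":-0.3,"dx":0.03,"dy":0.09,"dz":0.01,"az":16.4},
    {"grip":-0.3,"dx":0.048,"dy":0.136,"dz":0.015,"az":24.6},
    {"grip":-0.3,"dx":0.065,"dy":0.182,"dz":0.02,"az":32.8},
    {"grip":-0.3,"dx":0.082,"dy":0.228,"dz":0.025,"az":41},
    {"grip":-0.3,"dx":0.098,"dy":0.274,"dz":0.03,"az":49.2},
    {"grip":-0.3,"dx":0.115,"dy":0.32,"dz":0.03,"az":57.4},
    {"grip":-0.3,"dx":0.131,"dy":0.366,"dz":0.03,"az":65.5},
  ],
  newtons=20,
)

```text
invalid input at $.deltas[0]: expected keys grip, dx, dy, dz, ax, ay, az
```

apply_moves(
  deltas=[
    {"grip":-0.3,"dx":0.016,"dy":0.046},
    {"grip":-0.3,"dx":0.032,"dy":0.092},
    {"grip":-0.3,"dx":0.05,"dy":0.139},
    {"grip":-0.3,"dx":0.067,"dy":0.186},
    {"grip":-0.3,"dx":0.085,"dy":0.233},
    {"grip":-0.3,"dx":0.102,"dy":0.28},
    {"grip":-0.3,"dx":0.12,"dy":0.327},
    {"grip":-0.3,"dx":0.134,"dy":0.373},
  ],
)

```text
invalid input at $.deltas[0]: expected keys grip, dx, dy, dz, ax, ay, az
```

```bash
python3 - <<'E'
from cell import manip
from h import *
for n in ["scene","side","wrist"]:
    d=manip.read_camera(n);np.savez(f"{n}1.npz",**d)
    cv2.imwrite(f"pics/{n}1.png",d["image"][:,:,::-1])
o=manip.get_obs();print({k:np.round(v,4).tolist() for k,v in o.items()})
d=dict(np.load("wrist1.npz"));P=cloud(d);z=P[...,2];print(d["T"].round(3).tolist())
m=(z>.155)&(z<.175)&(np.hypot(P[...,0]-.507,P[...,1]-.165)<.09)
q=P[m];print(len(q),rect(q[:,:2]),np.median(q,0).round(4))
m=(z>.098)&(z<.15)&(np.hypot(P[...,0]-.507,P[...,1]-.165)<.16)
q=P[m];print(len(q),rect(q[:,:2]))
E
```

```text
{'t': 0.25, 'joint_pos': [-1.2991, 0.2208, 1.527, 0.0, 1.3947, -0.1261], 'joint_velocities': [0.0014, -0.0033, -0.002, -0.0019, 0.0004, 0.0003], 'effort': [0.0003, -49.4154, -38.7107, 0.07, 0.0536, -0.0001], 'tool_pos': [0.2421, -0.5759, 0.2407], 'tcp_rot': [0.9803, 0.1976, -0.0, -0.0004], 'ft_force': [-0.7503, -0.2042, -0.2094], 'wrist_torque': [-0.0083, 0.0286, -0.0002], 'grasp_force': 0.0, 'width': 0.0869}
[[0.386, -0.884, -0.263, 0.315], [-0.922, -0.371, -0.108, -0.546], [-0.002, 0.285, -0.959, 0.386], [0.0, 0.0, 0.0, 1.0]]
0 (array([0., 0.]), array([0., 0.]), 0.0) [nan nan nan]
0 (array([0., 0.]), array([0., 0.]), 0.0)
  return _methods._mean(a, axis=axis, dtype=dtype,
  ret = um.true_divide(
```

View pics/wrist1.png

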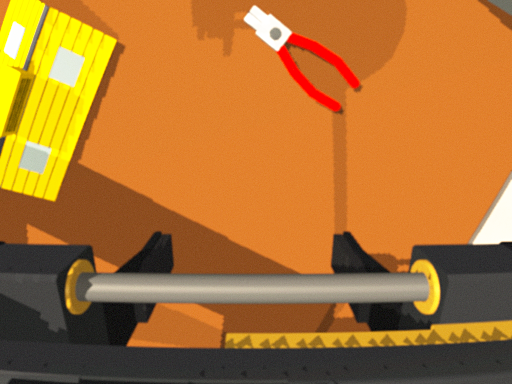

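The wrist camera shows only the start area: rail cutter at (300,55), yellow look-alike at left, and the fingers at about (150,270) and (350,270). The moves were refused because each row needs all seven keys, so I'm resending them.

apply_moves(
  deltas=[
    {"grip":-0.3,"dx":0.015,"dy":0.045,"dz":0.005,"ax":0,"ay":0,"az":8.2},
    {"grip":-0.3,"dx":0.03,"dy":0.09,"dz":0.01,"ax":0,"ay":0,"az":16.4},
    {"grip":-0.3,"dx":0.048,"dy":0.136,"dz":0.015,"ax":0,"ay":0,"az":24.6},
    {"grip":-0.3,"dx":0.065,"dy":0.182,"dz":0.02,"ax":0,"ay":0,"az":32.8},
    {"grip":-0.3,"dx":0.082,"dy":0.228,"dz":0.025,"ax":0,"ay":0,"az":41},
    {"grip":-0.3,"dx":0.098,"dy":0.274,"dz":0.03,"ax":0,"ay":0,"az":49.2},
    {"grip":-0.3,"dx":0.115,"dy":0.32,"dz":0.03,"ax":0,"ay":0,"az":57.4},
    {"grip":-0.3,"dx":0.131,"dy":0.366,"dz":0.03,"ax":0,"ay":0,"az":65.5},
  ],
  newtons=20,
)

```text
t: 1.05
tool_pos: [0.3734, -0.2084, 0.2716]
tcp_rot: [0.716, 0.698, 0.0, 0.001]
ft_force: [0.4, -0.9, 0.2]
width: 0.0568
grasp_force: 0.0
```

apply_moves(
  deltas=[
    {"grip":-0.3,"dx":0.016,"dy":0.046,"dz":0,"ax":0,"ay":0,"az":0},
    {"grip":-0.3,"dx":0.032,"dy":0.092,"dz":0,"ax":0,"ay":0,"az":0},
    {"grip":-0.3,"dx":0.05,"dy":0.139,"dz":0,"ax":0,"ay":0,"az":0},
    {"grip":-0.3,"dx":0.067,"dy":0.186,"dz":0,"ax":0,"ay":0,"az":0},
    {"grip":-0.3,"dx":0.085,"dy":0.233,"dz":0,"ax":0,"ay":0,"az":0},
    {"grip":-0.3,"dx":0.102,"dy":0.28,"dz":0,"ax":0,"ay":0,"az":0},
    {"grip":-0.3,"dx":0.12,"dy":0.327,"dz":0,"ax":0,"ay":0,"az":0},
    {"grip":-0.3,"dx":0.134,"dy":0.373,"dz":0,"ax":0,"ay":0,"az":0},
  ],
)

```text
t: 1.85
tool_pos: [0.5076, 0.165, 0.2713]
tcp_rot: [0.717, 0.697, 0.0, 0.0]
ft_force: [0.7, -0.8, -0.3]
width: 0.0567
grasp_force: 0.0
```

```bash
python3 - <<'E'
from cell import manip
from h import *
d=manip.read_camera("wrist");np.savez("wrist1.npz",**d)
cv2.imwrite("pics/wrist2.png",d["image"][:,:,::-1])
o=manip.get_obs();print({k:np.round(v,4).tolist() for k,v in o.items()})
P=cloud(d);z=P[...,2];print(d["T"].round(3).tolist())
m=(z>.155)&(z<.172)&(np.hypot(P[...,0]-.507,P[...,1]-.165)<.09)
q=P[m];print(len(q),rect(q[:,:2]),np.median(q,0).round(4))
m=(z>.098)&(z<.15)&(np.hypot(P[...,0]-.507,P[...,1]-.165)<.16)
q=P[m];print(len(q),rect(q[:,:2]))
E
```

```text
{'t': 1.9, 'joint_pos': [0.1751, -0.0132, 1.723, 0.0049, 1.4299, 0.2007], 'joint_velocities': [-0.0807, -0.0629, 0.0766, -0.0255, 0.0364, -0.1562], 'effort': [-4.5061, -39.2896, -35.7929, -2.3387, 1.3225, -0.1973], 'tool_pos': [0.5083, 0.1713, 0.271], 'tcp_rot': [0.7163, 0.6978, 0.0022, -0.0015], 'ft_force': [-4.2041, 2.6942, 0.734], 'wrist_torque': [0.0609, 0.0875, 0.0248], 'grasp_force': 0.0, 'width': 0.0567}
[[1.0, -0.03, -0.008, 0.511], [-0.031, -0.958, -0.285, 0.244], [0.001, 0.285, -0.959, 0.416], [0.0, 0.0, 0.0, 1.0]]
2163 (array([505.9, 165.4]), array([70.3, 20.2]), 87.4) [0.5058 0.1683 0.1656]
23707 (array([506.3, 170.1]), array([197.3, 126.2]), 87.26)
```

View pics/wrist2.png

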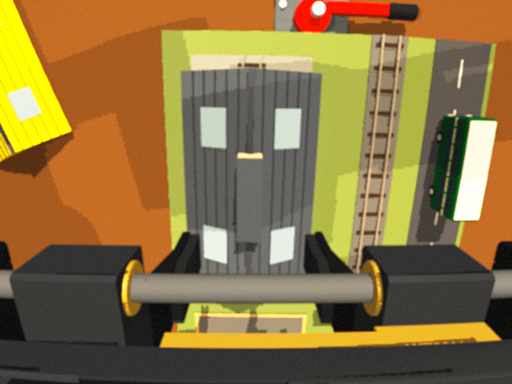

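The wrist view shows the ventilator at (250,195), centred between the fingers. It measures (0.506, 0.165) with yaw −2.6°. I'll descend and grip.

apply_moves(
  deltas=[
    {"grip":-0.3,"dx":-0.001,"dy":0.002,"dz":-0.02,"ax":0,"ay":0,"az":-1},
    {"grip":-0.3,"dx":-0.001,"dy":0.002,"dz":-0.05,"ax":0,"ay":0,"az":-1},
    {"grip":-0.3,"dx":-0.001,"dy":0.002,"dz":-0.075,"ax":0,"ay":0,"az":-1},
    {"grip":-0.3,"dx":-0.001,"dy":0.002,"dz":-0.095,"ax":0,"ay":0,"az":-1},
    {"grip":-0.3,"dx":-0.001,"dy":0.002,"dz":-0.105,"ax":0,"ay":0,"az":-1},
    {"grip":-0.3,"dx":-0.001,"dy":0.002,"dz":-0.109,"ax":0,"ay":0,"az":-1},
    {"grip":-0.3,"dx":-0.001,"dy":0.002,"dz":-0.109,"ax":0,"ay":0,"az":-1},
    {"grip":0.3,"dx":-0.001,"dy":0.002,"dz":-0.109,"ax":0,"ay":0,"az":-1},
  ],
  newtons=20,
)

```text
t: 2.7
tool_pos: [0.5069, 0.1649, 0.1635]
tcp_rot: [0.724, 0.69, 0.001, 0.001]
ft_force: [0.6, -0.4, 0.1]
width: 0.0535
grasp_force: 0.0
```

apply_moves(
  deltas=[
    {"grip":1,"dx":0,"dy":0,"dz":0,"ax":0,"ay":0,"az":0},
    {"grip":1,"dx":0,"dy":0,"dz":0,"ax":0,"ay":0,"az":0},
    {"grip":1,"dx":0,"dy":0,"dz":0,"ax":0,"ay":0,"az":0},
    {"grip":1,"dx":0,"dy":0,"dz":0,"ax":0,"ay":0,"az":0},
    {"grip":1,"dx":0,"dy":0,"dz":0,"ax":0,"ay":0,"az":0},
    {"grip":1,"dx":0,"dy":0,"dz":0,"ax":0,"ay":0,"az":0},
    {"grip":1,"dx":0,"dy":0,"dz":0,"ax":0,"ay":0,"az":0},
    {"grip":1,"dx":0,"dy":0,"dz":0,"ax":0,"ay":0,"az":0},
  ],
)

```text
t: 3.5
tool_pos: [0.5062, 0.1648, 0.1624]
tcp_rot: [0.724, 0.69, 0.0, 0.0]
ft_force: [-1.4, -0.7, 2.1]
width: 0.02
grasp_force: 20.0
```

apply_moves(
  deltas=[
    {"grip":1,"dx":0,"dy":0,"dz":0.004,"ax":0,"ay":0,"az":0},
    {"grip":1,"dx":0,"dy":0,"dz":0.01,"ax":0,"ay":0,"az":0},
    {"grip":1,"dx":0,"dy":0,"dz":0.02,"ax":0,"ay":0,"az":0},
    {"grip":1,"dx":0,"dy":0,"dz":0.035,"ax":0,"ay":0,"az":0},
    {"grip":1,"dx":0,"dy":0,"dz":0.05,"ax":0,"ay":0,"az":0},
    {"grip":1,"dx":0,"dy":0,"dz":0.065,"ax":0,"ay":0,"az":0},
    {"grip":1,"dx":0,"dy":0,"dz":0.075,"ax":0,"ay":0,"az":0},
    {"grip":1,"dx":0,"dy":0,"dz":0.08,"ax":0,"ay":0,"az":0},
  ],
)

```text
t: 4.3
tool_pos: [0.5068, 0.1649, 0.2442]
tcp_rot: [0.724, 0.69, 0.001, 0.001]
ft_force: [0.3, -0.2, -1.1]
width: 0.0195
grasp_force: 20.0
```

```bash
python3 - <<'E'
from cell import manip
from h import *
o=manip.get_obs();print({k:np.round(v,4).tolist() for k,v in o.items()})
d=manip.read_camera("wrist");np.savez("wrist3.npz",**d)
e=manip.read_camera("side")
cv2.imwrite("pics/c3.png",np.vstack([d["image"][:,:,::-1],e["image"][:,:,::-1]])[::1])
im=np.hstack([cv2.resize(d["image"],(400,300)),cv2.resize(e["image"][100:292,130:386],(400,300))]);cv2.imwrite("pics/c3.png",im[:,:,::-1])
E
```

```text
{'t': 4.3, 'joint_pos': [0.1666, -0.0042, 1.7643, -0.0, 1.379, 0.2138], 'joint_velocities': [0.0008, -0.022, -0.0347, -0.0006, 0.0843, 0.0022], 'effort': [0.0233, -38.8814, -39.0224, 0.0819, 0.0282, -0.0008], 'tool_pos': [0.5068, 0.1649, 0.2442], 'tcp_rot': [0.7236, 0.6902, 0.001, 0.0007], 'ft_force': [0.2695, -0.2036, -1.0943], 'wrist_torque': [-0.0377, -0.0886, -0.0412], 'grasp_force': 19.9998, 'width': 0.0195}
```

View pics/c3.png

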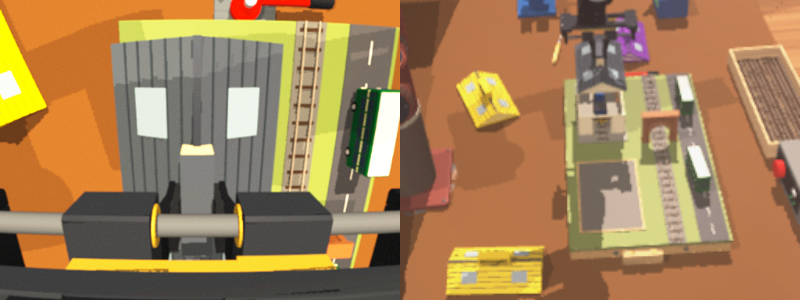

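The roof is up and level in both halves of the picture, with the open shed below it at about (600,110) and the yard at (610,195). Next I'll carry it to the yard.

apply_moves(
  deltas=[
    {"grip":1,"dx":0,"dy":-0.01,"dz":0,"ax":0,"ay":0,"az":0},
    {"grip":1,"dx":-0.001,"dy":-0.03,"dz":0,"ax":0,"ay":0,"az":0},
    {"grip":1,"dx":-0.002,"dy":-0.06,"dz":0,"ax":0,"ay":0,"az":0},
    {"grip":1,"dx":-0.003,"dy":-0.09,"dz":0,"ax":0,"ay":0,"az":0},
    {"grip":1,"dx":-0.004,"dy":-0.12,"dz":0,"ax":0,"ay":0,"az":0},
    {"grip":1,"dx":-0.004,"dy":-0.15,"dz":0,"ax":0,"ay":0,"az":0},
    {"grip":1,"dx":-0.005,"dy":-0.18,"dz":0,"ax":0,"ay":0,"az":0},
    {"grip":1,"dx":-0.006,"dy":-0.21,"dz":0,"ax":0,"ay":0,"az":0},
  ],
)

```text
t: 5.2
tool_pos: [0.4991, -0.0469, 0.2412]
tcp_rot: [0.724, 0.69, -0.001, -0.001]
ft_force: [-0.3, -0.1, -2.1]
width: 0.02
grasp_force: 20.0
```

apply_moves(
  deltas=[
    {"grip":1,"dx":-0.001,"dy":-0.03,"dz":0,"ax":0,"ay":0,"az":0},
    {"grip":1,"dx":-0.002,"dy":-0.06,"dz":-0.005,"ax":0,"ay":0,"az":0},
    {"grip":1,"dx":-0.002,"dy":-0.085,"dz":-0.02,"ax":0,"ay":0,"az":0},
    {"grip":1,"dx":-0.002,"dy":-0.098,"dz":-0.04,"ax":0,"ay":0,"az":0},
    {"grip":1,"dx":-0.002,"dy":-0.101,"dz":-0.065,"ax":0,"ay":0,"az":0},
    {"grip":1,"dx":-0.002,"dy":-0.101,"dz":-0.09,"ax":0,"ay":0,"az":0},
    {"grip":1,"dx":-0.002,"dy":-0.101,"dz":-0.11,"ax":0,"ay":0,"az":0},
    {"grip":1,"dx":-0.002,"dy":-0.101,"dz":-0.12,"ax":0,"ay":0,"az":0},
  ],
)

```text
t: 6.0
tool_pos: [0.4958, -0.1459, 0.1191]
tcp_rot: [0.724, 0.69, -0.001, -0.002]
ft_force: [-0.8, 1.2, -1.5]
width: 0.0199
grasp_force: 20.0
```

apply_moves(
  deltas=[
    {"grip":1,"dx":0,"dy":0,"dz":-0.004,"ax":0,"ay":0,"az":0},
    {"grip":1,"dx":0,"dy":0,"dz":-0.008,"ax":0,"ay":0,"az":0},
    {"grip":1,"dx":0,"dy":0,"dz":-0.011,"ax":0,"ay":0,"az":0},
    {"grip":1,"dx":0,"dy":0,"dz":-0.014,"ax":0,"ay":0,"az":0},
    {"grip":1,"dx":0,"dy":0,"dz":-0.016,"ax":0,"ay":0,"az":0},
    {"grip":1,"dx":0,"dy":0,"dz":-0.017,"ax":0,"ay":0,"az":0},
    {"grip":1,"dx":0,"dy":0,"dz":-0.018,"ax":0,"ay":0,"az":0},
    {"grip":1,"dx":0,"dy":0,"dz":-0.018,"ax":0,"ay":0,"az":0},
  ],
)

```text
t: 6.8
tool_pos: [0.4981, -0.1462, 0.1042]
tcp_rot: [0.724, 0.69, 0.0, 0.0]
ft_force: [1.4, -0.4, -1.2]
width: 0.0196
grasp_force: 20.0
```

apply_moves(
  deltas=[
    {"grip":1,"dx":0,"dy":0,"dz":-0.0005,"ax":0,"ay":0,"az":0},
    {"grip":1,"dx":0,"dy":0,"dz":-0.001,"ax":0,"ay":0,"az":0},
    {"grip":1,"dx":0,"dy":0,"dz":-0.0015,"ax":0,"ay":0,"az":0},
    {"grip":1,"dx":0,"dy":0,"dz":-0.002,"ax":0,"ay":0,"az":0},
    {"grip":1,"dx":0,"dy":0,"dz":-0.002,"ax":0,"ay":0,"az":0},
    {"grip":1,"dx":0,"dy":0,"dz":-0.002,"ax":0,"ay":0,"az":0},
    {"grip":1,"dx":0,"dy":0,"dz":-0.002,"ax":0,"ay":0,"az":0},
    {"grip":1,"dx":0,"dy":0,"dz":-0.002,"ax":0,"ay":0,"az":0},
  ],
)

```text
t: 7.6
tool_pos: [0.4983, -0.1462, 0.1034]
tcp_rot: [0.724, 0.69, -0.0, 0.0]
ft_force: [-4.1, 1.7, 8.7]
width: 0.0198
grasp_force: 20.0
```

Contact is clear, so I'll release with a partial opening, rise, and check.

apply_moves(
  deltas=[
    {"grip":0.4,"dx":0,"dy":0,"dz":0,"ax":0,"ay":0,"az":0},
    {"grip":0.2,"dx":0,"dy":0,"dz":0,"ax":0,"ay":0,"az":0},
    {"grip":0,"dx":0,"dy":0,"dz":0,"ax":0,"ay":0,"az":0},
    {"grip":-0.1,"dx":0,"dy":0,"dz":0,"ax":0,"ay":0,"az":0},
    {"grip":-0.1,"dx":0,"dy":0,"dz":0,"ax":0,"ay":0,"az":0},
    {"grip":-0.1,"dx":0,"dy":0,"dz":0.005,"ax":0,"ay":0,"az":0},
    {"grip":-0.1,"dx":0,"dy":0,"dz":0.02,"ax":0,"ay":0,"az":0},
    {"grip":-0.1,"dx":0,"dy":0,"dz":0.045,"ax":0,"ay":0,"az":0},
  ],
)

```text
t: 8.4
tool_pos: [0.4971, -0.1457, 0.1471]
tcp_rot: [0.724, 0.69, -0.001, -0.001]
ft_force: [-0.2, -0.2, -0.1]
width: 0.0479
grasp_force: 0.0
```

apply_moves(
  deltas=[
    {"grip":-0.1,"dx":0,"dy":0,"dz":0.04,"ax":0,"ay":0,"az":0},
    {"grip":-0.1,"dx":0,"dy":0,"dz":0.08,"ax":0,"ay":0,"az":0},
    {"grip":-0.1,"dx":0.001,"dy":0.04,"dz":0.11,"ax":0,"ay":0,"az":0},
    {"grip":-0.1,"dx":0.002,"dy":0.08,"dz":0.11,"ax":0,"ay":0,"az":0},
    {"grip":-0.1,"dx":0.003,"dy":0.12,"dz":0.11,"ax":0,"ay":0,"az":0},
    {"grip":-0.1,"dx":0.004,"dy":0.16,"dz":0.11,"ax":0,"ay":0,"az":0},
    {"grip":-0.1,"dx":0.005,"dy":0.2,"dz":0.11,"ax":0,"ay":0,"az":0},
    {"grip":-0.1,"dx":0.006,"dy":0.23,"dz":0.11,"ax":0,"ay":0,"az":0},
  ],
)

```text
t: 9.2
tool_pos: [0.5041, 0.086, 0.259]
tcp_rot: [0.723, 0.691, 0.001, 0.001]
ft_force: [0.2, -0.2, 0.3]
width: 0.0476
grasp_force: 0.0
```

apply_moves(
  deltas=[
    {"grip":-0.1,"dx":0,"dy":0.02,"dz":0,"ax":0,"ay":0,"az":0},
    {"grip":-0.1,"dx":0,"dy":0.02,"dz":0,"ax":0,"ay":0,"az":0},
    {"grip":-0.1,"dx":0,"dy":0.02,"dz":0,"ax":0,"ay":0,"az":0},
    {"grip":-0.1,"dx":0,"dy":0.02,"dz":0,"ax":0,"ay":0,"az":0},
    {"grip":-0.1,"dx":0,"dy":0.02,"dz":0,"ax":0,"ay":0,"az":0},
    {"grip":-0.1,"dx":0,"dy":0.02,"dz":0,"ax":0,"ay":0,"az":0},
    {"grip":-0.1,"dx":0,"dy":0.02,"dz":0,"ax":0,"ay":0,"az":0},
    {"grip":-0.1,"dx":0,"dy":0.02,"dz":0,"ax":0,"ay":0,"az":0},
  ],
)

```text
t: 10.0
tool_pos: [0.5041, 0.1034, 0.2572]
tcp_rot: [0.724, 0.69, -0.0, -0.0]
ft_force: [-0.5, -0.0, -0.1]
width: 0.0483
grasp_force: 0.0
```

```bash
python3 - <<'E'
from cell import manip
from h import *
o=manip.get_obs();print({k:np.round(v,4).tolist() for k,v in o.items() if k in("joint_pos","tool_pos")})
D={}
for n in ["wrist","side","scene"]:
    D[n]=manip.read_camera(n);np.savez(n+"4.npz",**D[n])
im=np.hstack([cv2.resize(D["wrist"]["image"],(400,300)),cv2.resize(D["scene"]["image"][150:342,130:386],(400,300))]);cv2.imwrite("pics/c4.png",im[:,:,::-1])
for n,d in D.items():
    P=cloud(d);z=P[...,2]
    m=(z>.098)&(z<.115)&(np.hypot(P[...,0]-.498,P[...,1]+.146)<.06);print(n,"vent",m.sum(),rect(P[m][:,:2]) if m.sum()>9 else 0)
    B=d["image"].astype(int)
    m=(B[...,2]>B[...,0]+30)&(B[...,2]>B[...,1]+10)&(z>.05)&(z<.12)&(abs(P[...,0]-.506)<.06)&(abs(P[...,1]-.165)<.1)
    q=P[m];print(n,"loco",m.sum(),[ (lo,rect(q[(q[:,2]>lo)&(q[:,2]<lo+.008)][:,:2]),((q[:,2]>lo)&(q[:,2]<lo+.008)).sum()) for lo in (.06,.068,.076,.084,.088,.094)] if m.sum()>9 else 0)
E
```

```text
{'joint_pos': [0.0491, -0.0564, 1.7908, -0.0, 1.4074, 0.097], 'tool_pos': [0.5041, 0.1034, 0.2572]}
wrist vent 0 0
wrist loco 2115 [(0.06, (array([505.5, 175.5]), array([70.9, 30.7]), 89.2), np.int64(94)), (0.068, (array([507.5, 174.7]), array([68.9, 29.9]), 85.92), np.int64(29)), (0.076, (array([505.1, 140.7]), array([ 0. , 29.2]), 87.03), np.int64(3)), (0.084, (array([506.3, 178.3]), array([69.1, 23.7]), 87.59), np.int64(1049)), (0.088, (array([506.3, 178.3]), array([69.1, 23.7]), 87.59), np.int64(1985)), (0.094, (array([511.4, 178.5]), array([13.9, 46.4]), 1.75), np.int64(20))]
side vent 83 (array([ 498.7, -146.8]), array([75.7, 20.1]), 87.19)
side loco 49 [(0.06, (array([522.3, 200.2]), array([18.4,  0. ]), 83.6), np.int64(3)), (0.068, (array([0., 0.]), array([0., 0.]), 0.0), np.int64(0)), (0.076, (array([509.3, 176.2]), array([22.4,  0. ]), -106.94), np.int64(2)), (0.084, (array([507.7, 180.8]), array([60.5, 17.2]), 84.02), np.int64(37)), (0.088, (array([507.4, 177.2]), array([53.2, 17. ]), 84.58), np.int64(18)), (0.094, (array([506.7, 170.2]), array([28.2, 17. ]), 83.67), np.int64(5))]
scene vent 157 (array([ 501.3, -146. ]), array([70.2, 25.8]), 89.97)
scene loco 287 [(0.06, (array([518.4, 161.9]), array([ 6.7, 91.4]), 0.21), np.int64(13)), (0.068, (array([520.4, 155. ]), array([ 8.3, 97.1]), 0.72), np.int64(48)), (0.076, (array([519.7, 157.6]), array([ 12.8, 101.8]), 3.5), np.int64(46)), (0.084, (array([509. , 160.8]), array([ 30.1, 103.9]), 0.34), np.int64(148)), (0.088, (array([509.9, 161.9]), array([ 27.5, 101.3]), 1.53), np.int64(129)), (0.094, (array([511.7, 158.8]), array([ 23. , 102.3]), 1.57), np.int64(14))]
```

View pics/c4.png

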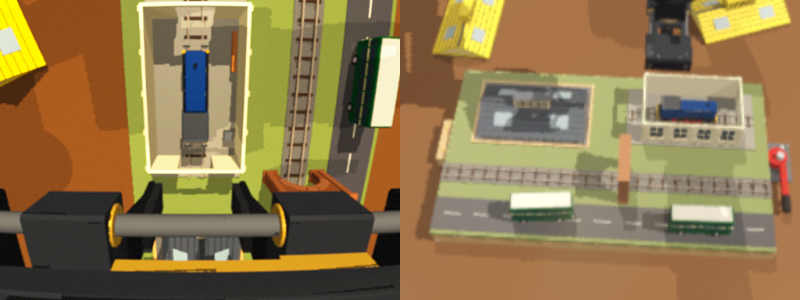

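The roof sits in the yard at (0.499, −0.146). The wrist view shows the bonnet at (195,80), nose towards +y and the cab behind it; it measures (0.506, 0.178) with yaw −2.4°. The grip point is therefore (0.506, 0.175), at z 0.087.

apply_moves(
  deltas=[
    {"grip":-0.1,"dx":0.002,"dy":0.03,"dz":0,"ax":0,"ay":0,"az":0},
    {"grip":-0.1,"dx":0.002,"dy":0.06,"dz":-0.01,"ax":0,"ay":0,"az":0},
    {"grip":-0.1,"dx":0.002,"dy":0.072,"dz":-0.04,"ax":0,"ay":0,"az":0},
    {"grip":-0.1,"dx":0.002,"dy":0.072,"dz":-0.07,"ax":0,"ay":0,"az":0},
    {"grip":-0.1,"dx":0.002,"dy":0.072,"dz":-0.1,"ax":0,"ay":0,"az":0},
    {"grip":-0.1,"dx":0.002,"dy":0.072,"dz":-0.12,"ax":0,"ay":0,"az":0},
    {"grip":-0.1,"dx":0.002,"dy":0.072,"dz":-0.13,"ax":0,"ay":0,"az":0},
    {"grip":-0.1,"dx":0.002,"dy":0.072,"dz":-0.135,"ax":0,"ay":0,"az":0},
  ],
)

```text
t: 10.95
tool_pos: [0.5057, 0.1758, 0.1214]
tcp_rot: [0.724, 0.69, -0.001, -0.0]
ft_force: [-0.3, -0.4, 0.5]
width: 0.048
grasp_force: 0.0
```

apply_moves(
  deltas=[
    {"grip":-0.1,"dx":0,"dy":0,"dz":-0.008,"ax":0,"ay":0,"az":0},
    {"grip":-0.1,"dx":0,"dy":0,"dz":-0.016,"ax":0,"ay":0,"az":0},
    {"grip":-0.1,"dx":0,"dy":0,"dz":-0.024,"ax":0,"ay":0,"az":0},
    {"grip":-0.1,"dx":0,"dy":0,"dz":-0.03,"ax":0,"ay":0,"az":0},
    {"grip":-0.1,"dx":0,"dy":0,"dz":-0.033,"ax":0,"ay":0,"az":0},
    {"grip":-0.1,"dx":0,"dy":0,"dz":-0.034,"ax":0,"ay":0,"az":0},
    {"grip":-0.1,"dx":0,"dy":0,"dz":-0.034,"ax":0,"ay":0,"az":0},
    {"grip":-0.1,"dx":0,"dy":0,"dz":-0.034,"ax":0,"ay":0,"az":0},
  ],
)

```text
t: 11.75
tool_pos: [0.5064, 0.1759, 0.0886]
tcp_rot: [0.724, 0.69, 0.0, 0.0]
ft_force: [0.2, 0.5, 0.0]
width: 0.0478
grasp_force: 0.0
```

apply_moves(
  deltas=[
    {"grip":0.2,"dx":0,"dy":0,"dz":-0.0015,"ax":0,"ay":0,"az":0},
    {"grip":0.4,"dx":0,"dy":0,"dz":-0.0015,"ax":0,"ay":0,"az":0},
    {"grip":1,"dx":0,"dy":0,"dz":-0.0015,"ax":0,"ay":0,"az":0},
    {"grip":1,"dx":0,"dy":0,"dz":-0.0015,"ax":0,"ay":0,"az":0},
    {"grip":1,"dx":0,"dy":0,"dz":-0.0015,"ax":0,"ay":0,"az":0},
    {"grip":1,"dx":0,"dy":0,"dz":-0.0015,"ax":0,"ay":0,"az":0},
    {"grip":1,"dx":0,"dy":0,"dz":-0.0015,"ax":0,"ay":0,"az":0},
    {"grip":1,"dx":0,"dy":0,"dz":-0.0015,"ax":0,"ay":0,"az":0},
  ],
  newtons=50,
)

```text
t: 12.55
tool_pos: [0.5061, 0.1759, 0.0868]
tcp_rot: [0.724, 0.69, 0.0, -0.0]
ft_force: [-1.6, -0.0, 0.8]
width: 0.0239
grasp_force: 50.0
```

apply_moves(
  deltas=[
    {"grip":1,"dx":0,"dy":0,"dz":0.004,"ax":0,"ay":0,"az":0},
    {"grip":1,"dx":0,"dy":0,"dz":0.012,"ax":0,"ay":0,"az":0},
    {"grip":1,"dx":0,"dy":0,"dz":0.025,"ax":0,"ay":0,"az":0},
    {"grip":1,"dx":0,"dy":0,"dz":0.04,"ax":0,"ay":0,"az":0},
    {"grip":1,"dx":0,"dy":0,"dz":0.055,"ax":0,"ay":0,"az":0},
    {"grip":1,"dx":0,"dy":0,"dz":0.07,"ax":0,"ay":0,"az":0},
    {"grip":1,"dx":0,"dy":0,"dz":0.085,"ax":0,"ay":0,"az":0},
    {"grip":1,"dx":0,"dy":0,"dz":0.1,"ax":0,"ay":0,"az":0},
  ],
)

```text
t: 13.35
tool_pos: [0.5062, 0.1758, 0.1884]
tcp_rot: [0.724, 0.69, 0.0, 0.0]
ft_force: [0.5, 0.7, -2.7]
width: 0.0238
grasp_force: 50.0
```

apply_moves(
  deltas=[
    {"grip":1,"dx":0,"dy":0,"dz":0.02,"ax":0,"ay":0,"az":0},
    {"grip":1,"dx":0,"dy":0,"dz":0.04,"ax":0,"ay":0,"az":0},
    {"grip":1,"dx":0,"dy":0,"dz":0.06,"ax":0,"ay":0,"az":0},
    {"grip":1,"dx":0,"dy":0,"dz":0.08,"ax":0,"ay":0,"az":0},
    {"grip":1,"dx":0,"dy":0,"dz":0.095,"ax":0,"ay":0,"az":0},
    {"grip":1,"dx":0,"dy":0,"dz":0.1,"ax":0,"ay":0,"az":0},
    {"grip":1,"dx":0,"dy":0,"dz":0.1,"ax":0,"ay":0,"az":0},
    {"grip":1,"dx":0,"dy":0,"dz":0.1,"ax":0,"ay":0,"az":0},
  ],
)

```text
t: 14.15
tool_pos: [0.5056, 0.1757, 0.2857]
tcp_rot: [0.724, 0.69, -0.001, -0.0]
ft_force: [-0.2, 0.4, -2.8]
width: 0.0236
grasp_force: 50.0
```

```bash
python3 - <<'E'
from cell import manip
from h import *
o=manip.get_obs();print({k:np.round(v,4).tolist() for k,v in o.items()})
D={n:manip.read_camera(n) for n in ["wrist","side"]}
im=np.hstack([cv2.resize(D["wrist"]["image"],(400,300)),cv2.resize(D["side"]["image"][60:252,170:426],(400,300))]);cv2.imwrite("pics/c5.png",im[:,:,::-1])
E
```

```text
{'t': 14.15, 'joint_pos': [0.1871, -0.0206, 1.7027, -0.0, 1.4611, 0.2344], 'joint_velocities': [0.0007, 0.0085, 0.0122, 0.0023, -0.0008, 0.0014], 'effort': [0.0116, -40.6514, -41.6828, 0.0318, 0.0248, 0.0003], 'tool_pos': [0.5056, 0.1757, 0.2857], 'tcp_rot': [0.7236, 0.6902, -0.0007, -0.0004], 'ft_force': [-0.2065, 0.393, -2.8427], 'wrist_torque': [0.0117, -0.0508, -0.0003], 'grasp_force': 49.9739, 'width': 0.0236}
```

View pics/c5.png

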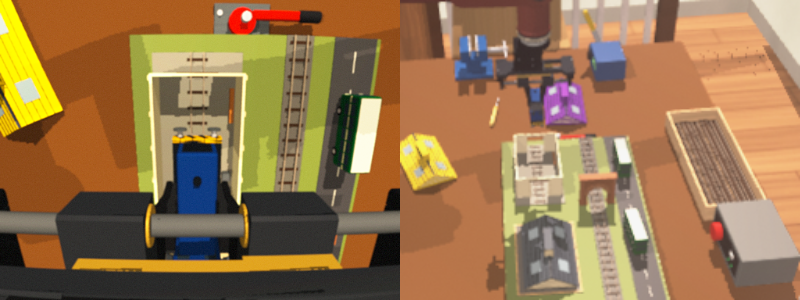

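The engine hangs upright in the gripper: bonnet at (197,190) in the wrist half, empty shed at (540,170) in the side half. Before turning it, I'll check which way the wrist can turn.

```bash
cat > k.py <<'E'
from h import *
from scipy.spatial.transform import Rotation as Ro
from scipy.optimize import least_squares
rz=lambda a:Ro.from_euler('z',a);ry=lambda a:Ro.from_euler('y',a)
J=np.array([[-1.2991,.2208,1.527,0,1.3947,-.1261],[.1751,-.0132,1.723,.0049,1.4299,.2007],[.1666,-.0042,1.7643,0,1.379,.2138],[.0491,-.0564,1.7908,0,1.4074,.097],[.1871,-.0206,1.7027,0,1.4611,.2344]])
T=np.array([[.2421,-.5759,.2407],[.5083,.1713,.271],[.5068,.1649,.2442],[.5041,.1034,.2572],[.5056,.1757,.2857]])
Q=[[.9803,.1976,0,-.0004],[.7163,.6978,.0022,-.0015],[.7236,.6902,.001,.0007],[.7236,.69,0,0],[.7236,.6902,-.0007,-.0004]]
def rot(j): return rz(j[0])*ry(j[1]+j[2])*rz(j[3])*ry(j[4])*rz(j[5])
C=rot(J[4]).inv()*Ro.from_quat(Q[4])
def fk(j,p,Lt):
    L1,L2,d,h,lat=p
    w=np.array([L1*np.sin(j[1])+L2*np.sin(j[1]+j[2]),lat,h+L1*np.cos(j[1])+L2*np.cos(j[1]+j[2])])
    return rz(j[0]).apply(w)+rot(j).apply([0,0,Lt]),rot(j)*C
LIM=np.array([[-2.98,-.91,.09,-1.24,.2,-2.68],[2.98,2.08,2.57,4.39,2.65,2.68]])
E
python3 - <<'E'
from k import *
for j,q in zip(J,Q): print(np.round((rot(j)*C*Ro.from_quat(q).inv()).magnitude(),3),end=' ')
for Lt in (.2,.3):
    f=least_squares(lambda p:np.concatenate([fk(j,p,Lt)[0]-t for j,t in zip(J,T)]+[.01*(p-[.45,.45,0,.35,.08])]),[.45,.45,0,.35,.08]);p=f.x
    print("\nLt",Lt,p.round(3),abs(f.fun[:-5]).max().round(4))
    for az in (-90,-70,-45,0,45,70,90,110):
      for s in (1,-1):
        R0=Ro.from_quat(Q[4]); j=J[4].copy();ok=True;P0=T[4].copy()
        seq=[Ro.from_euler('z',az*k/10,degrees=True)*R0 for k in range(1,11)] if az else []
        Rb=seq[-1] if seq else R0
        ax=Rb.apply([1,0,0])
        seq+=[Ro.from_rotvec(ax*s*np.radians(8*k))*Rb for k in range(1,12)]
        worst=9;res=0;mj=0
        for Rt in seq:
            g=least_squares(lambda x:np.concatenate([(fk(x,p,Lt)[0]-P0),(fk(x,p,Lt)[1]*Rt.inv()).as_rotvec()]),np.clip(j,LIM[0]+1e-3,LIM[1]-1e-3),bounds=LIM)
            mj=max(mj,abs(g.x-j).max());j=g.x;res=max(res,abs(g.fun).max());worst=min(worst,np.minimum(j-LIM[0],LIM[1]-j).min())
        print(az,s,"res",round(res,3),"margin",round(worst,2),"step",round(mj,2),j.round(2),"tilt axis",ax.round(2))
E
```

```text
0.0 0.0 0.0 0.0 0.0 
Lt 0.2 [0.405 0.54  0.    0.141 0.079] 0.0018
-90 1 res 0.0 margin 0.55 step 0.16 [-0.21  0.03  2.02  1.47  1.7   1.07] tilt axis [ 1.   -0.05 -0.  ]
-90 -1 res 0.014 margin 0.0 step 0.16 [ 0.53  0.37  1.66 -1.24  2.06  2.12] tilt axis [ 1.   -0.05 -0.  ]
-70 1 res 0.0 margin 0.68 step 0.14 [-0.17  0.2   1.85  1.31  1.97  1.04] tilt axis [ 0.95  0.3  -0.  ]
-70 -1 res 0.071 margin 0.0 step 0.14 [ 0.71  0.27  1.84 -1.24  1.89  2.18] tilt axis [ 0.95  0.3  -0.  ]
-45 1 res 0.0 margin 0.37 step 0.12 [-0.08  0.37  1.63  1.11  2.28  0.95] tilt axis [ 0.74  0.67 -0.  ]
-45 -1 res 0.187 margin 0.0 step 0.3 [ 0.99  0.08  2.07 -1.24  1.76  2.2 ] tilt axis [ 0.74  0.67 -0.  ]
0 1 res 0.025 margin 0.0 step 0.13 [0.13 0.55 1.44 0.4  2.65 0.36] tilt axis [ 0.05  1.   -0.  ]
0 -1 res 0.087 margin 0.0 step 0.35 [ 0.16 -0.85  2.45 -1.24  0.2   1.25] tilt axis [ 0.05  1.   -0.  ]
45 1 res 0.0 margin 0.07 step 0.12 [ 0.33  0.56  1.38 -0.83  2.58 -0.76] tilt axis [-0.67  0.74 -0.  ]
45 -1 res 0.0 margin 0.22 step 0.25 [-0.11 -0.35  2.35  1.89  0.91 -2.11] tilt axis [-0.67  0.74 -0.
[... 1635 characters left out ...]
tep 0.22 [-0.36 -0.37  2.57  1.83  1.17 -2.25] tilt axis [-0.67  0.74 -0.  ]
70 1 res 0.0 margin 0.23 step 0.12 [ 0.53  0.76  1.27 -1.01  2.35 -0.86] tilt axis [-0.92  0.39 -0.  ]
70 -1 res 0.0 margin 0.26 step 0.16 [-0.45 -0.04  2.31  1.51  1.59 -2.28] tilt axis [-0.92  0.39 -0.  ]
90 1 res 0.0 margin 0.09 step 0.16 [ 0.63  0.62  1.49 -1.15  2.12 -0.9 ] tilt axis [-1.    0.05 -0.  ]
90 -1 res 0.0 margin 0.39 step 0.16 [-0.4   0.2   2.05  1.31  1.82 -2.29] tilt axis [-1.    0.05 -0.  ]
110 1 res 0.026 margin 0.0 step 0.19 [ 0.76  0.46  1.74 -1.24  1.91 -0.87] tilt axis [-0.95 -0.3  -0.  ]
110 -1 res 0.0 margin 0.37 step 0.19 [-0.31  0.41  1.78  1.15  2.03 -2.31] tilt axis [-0.95 -0.3  -0.  ]
```

apply_moves(
  deltas=[
    {"grip":1,"dx":0,"dy":0,"dz":0,"ax":0,"ay":0,"az":-5},
    {"grip":1,"dx":0,"dy":0,"dz":0,"ax":0,"ay":0,"az":-13},
    {"grip":1,"dx":0,"dy":0,"dz":0,"ax":0,"ay":0,"az":-21},
    {"grip":1,"dx":0,"dy":0,"dz":0,"ax":0,"ay":0,"az":-29},
    {"grip":1,"dx":0,"dy":0,"dz":0,"ax":0,"ay":0,"az":-37},
    {"grip":1,"dx":0,"dy":0,"dz":0,"ax":0,"ay":0,"az":-45},
    {"grip":1,"dx":0,"dy":0,"dz":0,"ax":0,"ay":0,"az":-53},
    {"grip":1,"dx":0,"dy":0,"dz":0,"ax":0,"ay":0,"az":-60},
  ],
)

```text
t: 15.05
tool_pos: [0.5057, 0.1757, 0.2856]
tcp_rot: [0.972, 0.233, -0.001, -0.0]
ft_force: [-0.8, 1.1, -2.5]
width: 0.0233
grasp_force: 50.0
```

```bash
python3 - <<'E'
from cell import manip
from h import *
from scipy.spatial.transform import Rotation as Ro
o=manip.get_obs();print({k:np.round(v,4).tolist() for k,v in o.items()})
ax=Ro.from_quat(o["tcp_rot"]).apply([1,0,0]);print([(ax*a).round(1).tolist() for a in (5,12,19,26,33,40,47,54,31)])
E
```

```text
{'t': 15.05, 'joint_pos': [0.1871, -0.0202, 1.7026, -0.0001, 1.4611, 1.2871], 'joint_velocities': [-0.0001, -0.0015, 0.0012, -0.0, 0.0001, 1.1984], 'effort': [-0.0031, -39.8222, -40.8275, 0.0414, 0.0004, -1.4621], 'tool_pos': [0.5057, 0.1757, 0.2856], 'tcp_rot': [0.9724, 0.2332, -0.0009, -0.0], 'ft_force': [-0.7638, 1.0754, -2.4883], 'wrist_torque': [-0.0247, -0.0487, 0.0128], 'grasp_force': 49.9694, 'width': 0.0233}
[[4.5, 2.3, -0.0], [10.7, 5.4, -0.0], [16.9, 8.6, -0.0], [23.2, 11.8, -0.0], [29.4, 15.0, -0.1], [35.6, 18.1, -0.1], [41.9, 21.3, -0.1], [48.1, 24.5, -0.1], [27.6, 14.1, -0.1]]
```

apply_moves(
  deltas=[
    {"grip":1,"dx":0,"dy":0,"dz":0,"ax":3.6,"ay":1.8,"az":0},
    {"grip":1,"dx":0,"dy":0,"dz":0,"ax":8.9,"ay":4.6,"az":0},
    {"grip":1,"dx":0,"dy":0,"dz":0,"ax":14.2,"ay":7.3,"az":0},
    {"grip":1,"dx":0,"dy":0,"dz":0,"ax":19.6,"ay":10.1,"az":0},
    {"grip":1,"dx":0,"dy":0,"dz":0,"ax":24.9,"ay":12.9,"az":0},
    {"grip":1,"dx":0,"dy":0,"dz":0,"ax":30.2,"ay":15.6,"az":0},
    {"grip":1,"dx":0,"dy":0,"dz":0,"ax":35.6,"ay":18.4,"az":0},
    {"grip":1,"dx":0,"dy":0,"dz":0,"ax":40,"ay":20.7,"az":0},
  ],
)

```text
t: 15.85
tool_pos: [0.5063, 0.1751, 0.2857]
tcp_rot: [0.897, 0.217, -0.091, -0.374]
ft_force: [0.2, 0.6, -2.5]
width: 0.0235
grasp_force: 50.0
```

```bash
python3 - <<'E'
from cell import manip
from h import *
o=manip.get_obs();print({k:np.round(v,4).tolist() for k,v in o.items()})
E
```

```text
{'t': 15.85, 'joint_pos': [-0.1764, 0.231, 1.6125, 0.6172, 1.7991, 0.905], 'joint_velocities': [-0.2645, 0.3962, -0.0906, 0.5386, 0.4191, -0.2426], 'effort': [0.7663, -50.0026, -36.1795, 2.8033, 2.2413, 0.2182], 'tool_pos': [0.5063, 0.1751, 0.2857], 'tcp_rot': [0.8972, 0.217, -0.0915, -0.3737], 'ft_force': [0.1959, 0.5894, -2.5037], 'wrist_torque': [-0.618, -0.3931, -0.0248], 'grasp_force': 49.9724, 'width': 0.0235}
```

Tracking matches the model and the joints have margin, so I'll turn it the rest of the way.

apply_moves(
  deltas=[
    {"grip":1,"dx":0,"dy":0,"dz":0,"ax":4.4,"ay":2.3,"az":0},
    {"grip":1,"dx":0,"dy":0,"dz":0,"ax":9.8,"ay":5.1,"az":0},
    {"grip":1,"dx":0,"dy":0,"dz":0,"ax":15.1,"ay":7.8,"az":0},
    {"grip":1,"dx":0,"dy":0,"dz":0,"ax":20.4,"ay":10.6,"az":0},
    {"grip":1,"dx":0,"dy":0,"dz":0,"ax":25.8,"ay":13.3,"az":0},
    {"grip":1,"dx":0,"dy":0,"dz":0,"ax":30.2,"ay":15.6,"az":0},
    {"grip":1,"dx":0,"dy":0,"dz":0,"ax":34.7,"ay":17.9,"az":0},
    {"grip":1,"dx":0,"dy":0,"dz":0,"ax":36.4,"ay":18.8,"az":0},
  ],
)

```text
t: 16.65
tool_pos: [0.5057, 0.1757, 0.2843]
tcp_rot: [0.71, 0.171, -0.163, -0.664]
ft_force: [-0.1, -0.3, -4.2]
width: 0.0236
grasp_force: 50.0
```

apply_moves(
  deltas=[
    {"grip":1,"dx":0,"dy":0,"dz":-0.004,"ax":0,"ay":0,"az":0},
    {"grip":1,"dx":0,"dy":0,"dz":-0.01,"ax":0,"ay":0,"az":0},
    {"grip":1,"dx":0,"dy":0,"dz":-0.017,"ax":0,"ay":0,"az":0},
    {"grip":1,"dx":0,"dy":0,"dz":-0.022,"ax":0,"ay":0,"az":0},
    {"grip":1,"dx":0,"dy":0,"dz":-0.025,"ax":0,"ay":0,"az":0},
    {"grip":1,"dx":0,"dy":0,"dz":-0.025,"ax":0,"ay":0,"az":0},
    {"grip":1,"dx":0,"dy":0,"dz":-0.025,"ax":0,"ay":0,"az":0},
    {"grip":1,"dx":0,"dy":0,"dz":-0.025,"ax":0,"ay":0,"az":0},
  ],
)

```text
t: 17.45
tool_pos: [0.5062, 0.1758, 0.262]
tcp_rot: [0.711, 0.173, -0.161, -0.663]
ft_force: [0.4, -0.8, -1.7]
width: 0.0238
grasp_force: 50.0
```

apply_moves(
  deltas=[
    {"grip":1,"dx":0,"dy":0,"dz":0,"ax":0,"ay":0,"az":0},
    {"grip":1,"dx":0,"dy":0,"dz":0,"ax":0,"ay":0,"az":0},
    {"grip":1,"dx":0,"dy":0,"dz":0,"ax":0,"ay":0,"az":0},
    {"grip":1,"dx":0,"dy":0,"dz":0,"ax":0,"ay":0,"az":0},
    {"grip":1,"dx":0,"dy":0,"dz":0,"ax":0,"ay":0,"az":0},
    {"grip":1,"dx":0,"dy":0,"dz":0,"ax":0,"ay":0,"az":0},
    {"grip":1,"dx":0,"dy":0,"dz":0,"ax":0,"ay":0,"az":0},
    {"grip":1,"dx":0,"dy":0,"dz":0,"ax":0,"ay":0,"az":0},
  ],
)

```text
t: 18.25
tool_pos: [0.5061, 0.1758, 0.2617]
tcp_rot: [0.711, 0.173, -0.161, -0.663]
ft_force: [-0.2, -0.5, -2.7]
width: 0.0238
grasp_force: 50.0
```

```bash
python3 - <<'E'
from cell import manip
from h import *
from scipy.spatial.transform import Rotation as Ro
o=manip.get_obs();print({k:np.round(v,4).tolist() for k,v in o.items()})
print("tool y",Ro.from_quat(o["tcp_rot"]).apply([0,1,0]).round(3))
D={n:manip.read_camera(n) for n in ["scene","side"]}
P=cloud(D["scene"]);z=P[...,2];m=(z>.098)&(z<.115)&(np.hypot(P[...,0]-.498,P[...,1]+.146)<.06);print("vent",m.sum(),rect(P[m][:,:2]) if m.sum()>9 else 0)
im=np.hstack([cv2.resize(D["scene"]["image"][110:302,150:406],(400,300)),cv2.resize(D["side"]["image"][60:252,170:426],(400,300))]);cv2.imwrite("pics/c6.png",im[:,:,::-1])
E
```

```text
{'t': 18.25, 'joint_pos': [-0.287, 0.6304, 1.5566, 1.0065, 2.1214, 0.7639], 'joint_velocities': [-0.0008, 0.0019, -0.0018, 0.0006, -0.0005, 0.0003], 'effort': [-0.0021, -56.7544, -27.3274, 3.6557, 4.4693, -0.0225], 'tool_pos': [0.5061, 0.1758, 0.2617], 'tcp_rot': [0.7106, 0.1726, -0.1615, -0.6627], 'ft_force': [-0.1918, -0.4648, -2.6712], 'wrist_torque': [-0.9254, -0.4683, 0.0021], 'grasp_force': 49.9738, 'width': 0.0238}
tool y [ 0.031 -0.062 -0.998]
vent 0 0
```

View pics/c6.png

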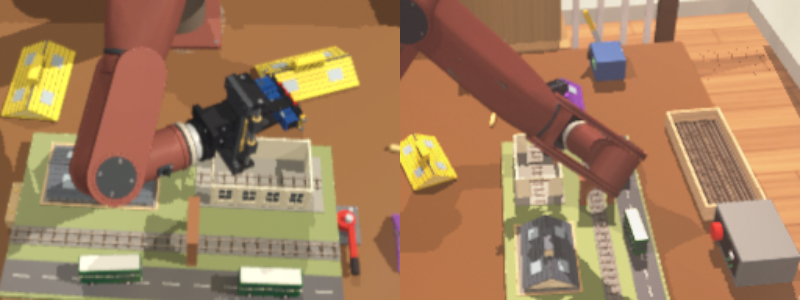

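The engine is held on its side at (280,100) in the scene half. The roof is undisturbed on the yard at (548,255) in the side half, and the buses and portal are where they were. Handing in.

```bash
python3 -c "
from cell import manip
print(manip.hand_in())"
```

```text
the job is handed in; nothing more can be done
None
```

I handed the job in with the roof released upright on the yard, within a few mm of its centre, and the engine held still on its side about 26 cm above the table; the hand-in returned no verdict.

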